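# Rock the spent tape core out of the desk dispenser

### The job

The tape has run out: take the empty core on its hub out of the heavy desk dispenser. The axle ends are pinched tight in their slots, and a straight pull only picks up the whole dispenser, so rock the core well over from side to side, working up one axle end and then the other until it frees, while the dispenser stays standing where it is. Finish while still holding the core level and still in the gripper, just clear above its slots (a centimetre or two); do not put it down, and leave the other things on the desk alone.

Things in the scene. Friction and masses are not known exactly. Their poses are not given: they have to be found in the camera images.
- dispenser: Heavy black desk tape dispenser (2.3 kg), loose on its rubber underside. Origin: centre of the underside; x along it (nose with steel cutter blade at -x, at most 55 mm high), y to its left, z up. Plinth 210 x 100 x 22 mm. Two upright cheeks, 9 mm thick, flank the core: inner faces at y = +-18 mm, outer +-27, tops at z = 78.5 mm for |x| < 40 mm, lower beyond.
- hub: Spent core on its hub: upright grey disc with brown cardboard rim, diameter 84 mm, 25 mm wide, flat faces, 0.08-0.15 kg. Origin: disc centre on the axle; y along the axle, z up. Seated: origin 68 mm above the dispenser's, same yaw; its top stands 31.5 mm above the cheeks, to be pinched across the faces from above. It can lean 0.12 rad either way about its x axis before touching a cheek.
- hub_left_end (a point): Point on the square axle (9 x 9 mm, 58 mm long) in the middle of the left (+y) cheek's slot, 22.5 mm from the hub's origin. Friction holds an end wherever it has been worked to. Sliding one end up takes about 13 N, both at once about 26 N, more than the dispenser weighs (23 N).
- hub_right_end (a point): The same point on the axle in the right (-y) cheek's slot, 22.5 mm from the hub's origin along -y. Pressing the low end down a little while the other is rocked up keeps the dispenser from tipping with it.
- slots (a point): Midway between the slots at cheek-top level: (0, 0, 78.5) mm in the dispenser's frame, same axes. Each cheek has an open-topped slot here, 9 mm wide (x), 15 mm deep, where a spring clip pinches the axle. Seated, the axle's centre is 10.5 mm below this point; it is out once 4.5 mm above it.
- fresh_roll: New roll of tape lying flat near the dispenser's right side, outer diameter 106 mm, 25 mm high; origin at the centre of its underside. To be left alone.
- stapler: Black stapler, 145 x 36 x 50 mm, at the left of the desk, origin at the centre of its underside. To be left alone.
- marker: White highlighter pen with a grey cap, about 130 x 25 x 14 mm, lying near the dispenser's left side, origin at its underside. To be left alone.
- eraser: White eraser, 58 x 22 x 13 mm, lying on the clipboard, origin at the centre of its underside. To be left alone.

How it is judged:
On the way, in this order (a step that is already met when the one before it is completed fails the run):
1. the core is rocked over to a side, one axle end still down in its slot (angle between the y axis of hub and the y axis of dispenser, either way round above 0.04 rad and z of any of hub_left_end, hub_right_end in the frame of slots below -0.0085 m), for 0.05 s.
2. it is rocked again with both ends already worked part of the way up, the axle still in the slots (angle between the y axis of hub and the y axis of dispenser, either way round above 0.04 rad and z of each of hub_left_end, hub_right_end in the frame of slots above -0.0075 m and z of any of hub_left_end, hub_right_end in the frame of slots below 0.003 m), for 0.05 s.
At the end, for the whole second after the job is handed in: The gripper holds the core still and level (11 degrees) over its slots (30 mm), not touching the dispenser: both axle ends out of the slots by at least 2 mm, at most 45 mm above the cheek tops; the dispenser stands flat within 40 mm of where it was (z of hub_left_end in the frame of slots between 0.0065 and 0.05 m and z of hub_right_end in the frame of slots between 0.0065 and 0.05 m and horizontal distance between hub and slots below 0.03 m and angle between hub's own y axis and vertical between 1.37 and 1.77 rad and contact force between the fingers and hub above 2 N and contact force between hub and dispenser below 0.3 N and linear speed of hub below 0.02 m/s and angle between dispenser's own z axis and vertical below 0.05 rad and height (world z) of dispenser below 0.003 m and distance of dispenser from where it was at the start of the episode below 0.04 m); the arm keeps its last pose, push and grip.
It fails at once if the dispenser is lifted (10 mm) or tipped up (11 degrees) (height (world z) of dispenser above 0.01 m or angle between dispenser's own z axis and vertical above 0.2 rad).
It fails at once if another thing on the desk is moved by more than 25 mm (distance of any of fresh_roll, stapler, marker, eraser from where it was at the start of the episode above 0.025 m).
It also fails if it takes over 48 s, if anything falls off the work surface, if the arm or the gripper's body presses on something with over 40 N, if the wrist force passes 120 N, or if a joint passes its speed limit or range.

### The arm

A 6-joint arm with a two-finger parallel gripper is mounted at the origin on the work surface. World frame = base frame: x ahead of the robot, y to its left, z up, the work surface at z = 0. Lengths are in m, angles in rad, forces in N, time in s.
With the tool pointing down it reaches from about 0.225 to 0.875 m from the base axis. Payload 3.4 kg.
Tool frame: the origin (TCP) lies at the very end of the fingers, on their centre line; the grasp point (between the pads) lies 19 mm behind it; z points along the fingers, y is the direction in which the jaws open and shut (so a half turn about z gives the same grasp; the last joint's range is limited). The gripper opens to 85 mm and grips with 20 to 120 N. Pads are 22 mm wide; open, the fingers measure 114 mm over their backs; the gripper's body (76 mm by 85 mm) begins 54 mm behind the grasp point. The pads swing forward as they close: fully open they stand 13 mm farther back than shut.
Start: joints at [1.039, 0.276, 1.505, -0, 1.361, -0.121], TCP at [0.23, 0.527, 0.231] pointing down, gripper open.
Joint ranges: [-2.89, 2.89], [-0.75, 2.08], [0.22, 2.7], [-1.18, 4.32], [0.11, 2.71], [-2.7, 2.7]. Speed limits (rad/s): [2.57, 2.57, 3.14, 3.14, 3.14, 3.14].

### API

Orientations are given as a unit quaternion [w, x, y, z].
In Python, from station import robot gives the robot as it stands. The module is installed in compiled form; this text tells all that it offers.
- The arm moves only by the tool apply_moves, never from a script. Its argument "plan" is a list of rows, each a list of 5 numbers: the shift along the tool's x, y, z in units of 25 mm (1.0 is 25 mm), then the turn about the tool's z in units of 6 degrees (1.0 is 6 degrees), then the opening, from 0 (shut) to 1 (fully open). A call has 1 to 20 rows; each row shifts and turns the commanded pose from where the row before left it, along the tool's axes as they then stand; what a row does not reach is not made up. A row lasts 1/10 s, in which the tool goes at most 50 mm and 8.59 degrees, less where a joint would pass 70% of its speed; a pose out of reach is approached as far as the arm can. A call is refused whole if a number of a shift passes 1 or a number of a turn 1, either way. A call with a gripper value outside its range is refused whole. The fingers move at their own pace and stop on an object; "grip_force" is the grip in N (left out, the last holds). Time passes only in rows, so rows that do not move let the fingers close. It gives the time, the measured TCP pose, the force and the opening at its end, in the units of the state.
- robot.sense(): the state, without advancing time (a new reading comes with each control period).
- robot.grab_frame(name): name is "scene" or "top"; returns (picture, depth): 400x640x3 uint8, red, green, blue; 400x640 float32, m along the optical axis (not along the pixel's ray), 0 where there is no reading.
- robot.get_calibration(name): a dict with "vfov" (degrees; the focal length in pixels is half the picture's height over the tangent of half this angle, whatever the lens; pixels are square), "cx", "cy" (the principal point, pixels), "k1" (the pictures are not rectified: a ray, as slopes to the right and down, at radius r is drawn at 1 + k1 r^2 times it, then the intrinsics apply), "R" (3x3) and "t" (3): a world point X has camera coordinates R X + t. Camera axes: x right, y down, z forward; pixel columns grow to the right and rows downward; lengths in m; the calibration is good to about 2 mm. A picture is of the moment at which its call begins. get_calibration takes no time and is no camera call.
- robot.sign_off(): hands the job in, once; it reports no verdict.
Trained networks look in the newest picture that a camera, given by its name, has taken for a name from the list of things; names that differ only in an ending like _2 or _b are one class to them, and where a whole thing is asked for, a point or a joint stands for the part that bears it (a point fixed in the world has none). Each returns a list of dicts, best first, with "confidence" (0 to 1); they miss things now and then, are a little off and sometimes report something else, mostly with a low value. They report only what shows in the picture. A call takes as long as a camera call.
- robot.masks_of(camera, label): "region" (400x640 bool, what is visible of it) and "rect" ([left, top, width, height] in pixels, round what is visible of it).
- robot.pinpoint(camera, label): "pixel" ([row, column] in pixels: a listed point, or the origin of a listed thing).
The state is a dict: "clock": time; "joint_pos": joint angles; "joint_vel": joint speeds; "joint_efforts": joint torques, N m; "tcp_pos": TCP position; "ee_rot": TCP orientation; "wrist_force": force on the tool from outside, world axes, zero at the start; "torque": the same for the moment, N m; "grip_width": opening from 0.0 (shut) to 1.0 (fully open).
Only numpy, scipy, OpenCV 4.12 (cv2) and the standard library are available. Lean on these libraries where they do the work, as an engineer would, in place of code of your own. Each camera call takes 0.05 s, during which the arm holds its last target.

## Working session

There is one attempt and no reset: what is moved stays moved. The work goes in short steps, Python scripts to look and compute and a tool call to move; the robot and the scene stay as the last step left them, time stands still between calls to the robot, and variables do not carry over. Pictures are saved under pics/ and viewed, and the job is handed in when it is done.

Besides the shell and the picture viewer there is one more tool, called after "Call:" as name([rows], argument=value, ...), one row to a line, values as JSON. apply_moves: Moves the arm, as the interface text tells. Its arguments: {"type":"object","properties":{"plan":{"type":"array","items":{"type":"array","items":{"type":"number"}}},"grip_force":{"type":"number"}},"required":["plan"]}

```bash
mkdir -p pics
cat > h.py <<'E'
import numpy as np, cv2
from station import robot
def cal(n):
    c=robot.get_calibration(n); f=200/np.tan(np.radians(c['vfov']/2)); return c,f,np.array(c['R']),np.array(c['t'])
def ray(n,r,cc):
    c,f,R,t=cal(n); K=np.array([[f,0,c['cx']],[0,f,c['cy']],[0,0,1]])
    xd=np.array([(cc-c['cx'])/f,(r-c['cy'])/f]); x=xd.copy()
    for _ in range(30): x=xd/(1+c['k1']*(x@x))
    return R.T@np.array([x[0],x[1],1]), -R.T@t
def atz(n,r,c,z):
    d,o=ray(n,r,c); return o+d*(z-o[2])/d[2]
def atd(n,r,c,dep):
    d,o=ray(n,r,c); return o+d*dep
def proj(n,X):
    c,f,R,t=cal(n); p=R@np.array(X)+t; x=p[:2]/p[2]; x=x*(1+c['k1']*(x@x)); return np.array([x[1]*f+c['cy'],x[0]*f+c['cx']])
E
python3 - <<'E'
from h import *
for n in ['scene','top']:
    p,d=robot.grab_frame(n); cv2.imwrite(f'pics/{n}0.png',p[:,:,::-1]); np.savez(f'{n}0.npz',p=p,d=d)
    c=cal(n); print(n,c)
    for l in ['dispenser','hub','hub_left_end','hub_right_end','slots','fresh_roll','marker','stapler']:
        for q in robot.pinpoint(n,l)[:2]: print(l,q['pixel'],round(q['confidence'],2))
s=robot.sense(); print(s)
E
```

```text
scene ({'vfov': 47.416875116860695, 'cx': 319.6621363681194, 'cy': 197.72043002426176, 'k1': -0.12858364475179718, 'R': array([[ 0.66536747,  0.74647597,  0.00773026],
       [ 0.52136261, -0.45725273, -0.72048662],
       [-0.53429126,  0.48341863, -0.69342575]]), 't': array([-0.35521639, -0.24334503,  1.54179044])}, np.float64(455.4304790127522), array([[ 0.66536747,  0.74647597,  0.00773026],
       [ 0.52136261, -0.45725273, -0.72048662],
       [-0.53429126,  0.48341863, -0.69342575]]), array([-0.35521639, -0.24334503,  1.54179044]))
dispenser [209.9, 347.5] 0.79
dispenser [188.5, 350.2] 0.47
hub [188.0, 350.1] 0.58
hub_left_end [184.1, 358.1] 0.89
hub_left_end [193.8, 384.1] 0.65
hub_right_end [188.5, 342.7] 0.68
slots [183.7, 352.6] 0.63
fresh_roll [227.6, 310.9] 0.86
marker [195.8, 386.9] 0.59
stapler [144.8, 416.3] 0.59
top ({'vfov': 49.4345282977358, 'cx': 316.63667143946145, 'cy': 199.80606813210738, 'k1': 0.00173254927206133, 'R': array([[ 0.0231184 , -0.99970324,  0.0076792 ],
       [-0.9955582 , -0.02372241, -0.0911105 ],
       [ 0.09126563, -0.00553877, -0.99581118]]
[... 603 characters left out ...]
[181.8, 282.2] 0.24
{'clock': 0.9, 'joint_pos': array([ 1.03899167e+00,  2.75861474e-01,  1.50489344e+00,  3.47094461e-06,
        1.36072091e+00, -1.21060596e-01]), 'joint_vel': array([ 0.00021304, -0.00030836,  0.00227574,  0.00037779,  0.00063092,
       -0.00028309]), 'joint_efforts': array([-3.72081522e-04, -4.16635394e+01, -2.46103406e+01, -1.69393570e-04,
        2.31775830e-04,  1.78889245e-06]), 'tcp_pos': array([0.22964125, 0.52718002, 0.23135262]), 'ee_rot': array([1.71250727e-05, 2.03931741e-01, 9.78985108e-01, 5.58776783e-05]), 'wrist_force': array([ 0.4474655 , -0.14728266, -0.35053676]), 'torque': array([ 0.02915203, -0.00041876,  0.00633715]), 'grip_width': 1.000625139480156}
```

Run:
```python
from h import *
for n,(r,c) in {'scene':(195,350),'top':(190,290)}.items():
    z=np.load(f'{n}0.npz'); p=z['p'][:,:,::-1]
    q=p[r-75:r+75,c-100:c+100]; cv2.imwrite(f'pics/{n}0z.png',cv2.resize(q,None,fx=4,fy=4,interpolation=2))
```

```text
(no output)
```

View pics/scene0.png

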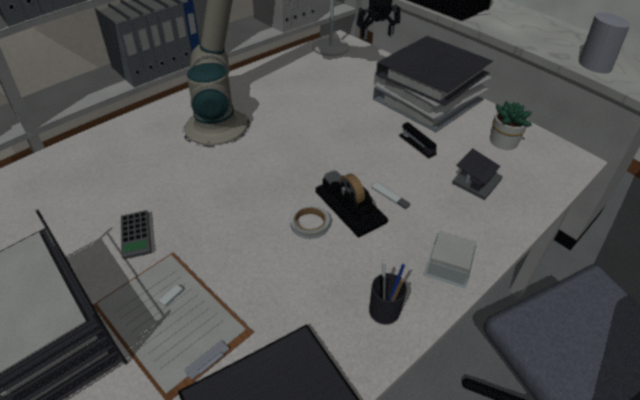

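```bash
sleep 1
```

```text
(no output)
```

View pics/scene0z.png

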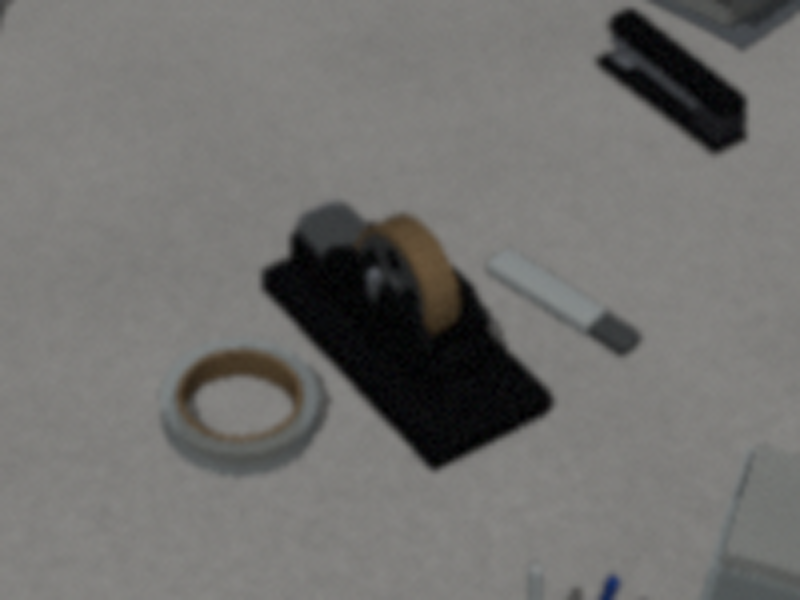

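View pics/top0z.png

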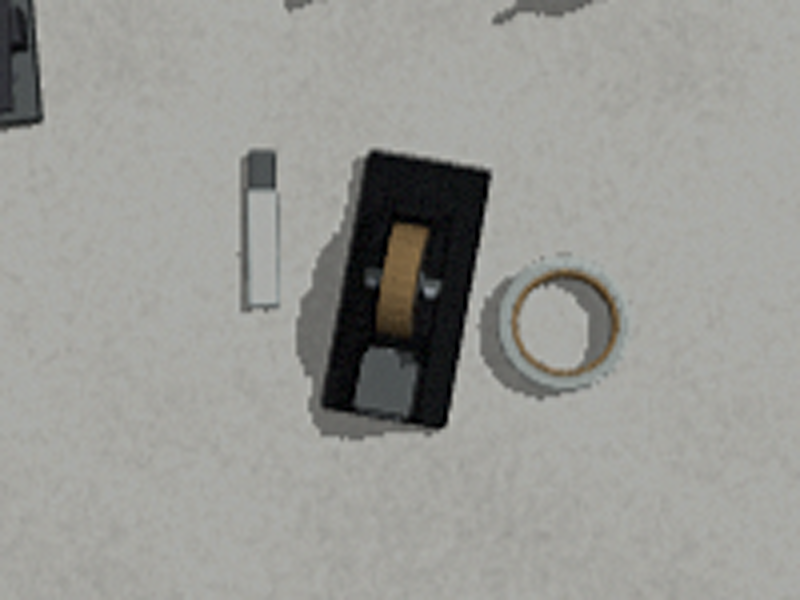

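The top picture shows the dispenser lying about along world x with its nose towards the robot. The brown rim is at about (185, 291), the plinth corners show clearly, the marker is at (172, 255) to the left and the fresh roll at (196, 331) to the right. Next I fit the dispenser's pose from the plinth corners and check it against the depth.

Run:
```python
from h import *
n='top'
C=[atz(n,115+v/4-.5+.125,190+u/4-.5+.125,0.022) for u,v in [(372,150),(491,170),(446,428),(323,407)]]
C=np.array(C)[:,:2]; print(C.round(4)); print('ctr',C.mean(0),[np.linalg.norm(C[i]-C[i-1]) for i in range(4)])
for a,b in [(3,0),(2,1)]: v=C[b]-C[a]; print('yaw',np.degrees(np.arctan2(v[1],v[0])))
for a,b in [(1,0),(2,3)]: v=C[b]-C[a]; print('yaw y',np.degrees(np.arctan2(v[1],v[0]))-90)
# depth points: top & scene
for n in ['top','scene']:
    z=np.load(f'{n}0.npz'); d=z['d'];p=z['p']
    m=C.mean(0); r0,c0=proj(n,[*m,0.09]).astype(int)
    P=[];B=[]
    for r in range(r0-30,r0+31):
        for c in range(c0-30,c0+31):
            if d[r,c]>0: P.append(atd(n,r,c,d[r,c])); B.append(p[r,c].astype(int))
    P=np.array(P);B=np.array(B); br=(B[:,0]-B[:,2]>35)&(P[:,2]>.06)&(np.linalg.norm(P[:,:2]-m,axis=1)<.06)
    Q=P[br]; print(n,len(Q),'top z',np.percentile(Q[:,2],[50,90,98]),'mean',Q.mean(0))
    if len(Q)>10:
        T=Q[Q[:,2]>.085]
        u,s,vt=np.linalg.svd(T[:,:2]-T[:,:2].mean(0)); v=vt[0]*np.sign(vt[0][0]); print('rim yaw',np.degrees(np.arctan2(v[1],v[0])),T.mean(0), 'ext',np.ptp((T[:,:2]-T[:,:2].mean(0))@np.array([-v[1],v[0]])), s)
    tb=(P[:,2]<.01); print('table z',np.median(P[tb][:,2]))
for n,r,c,zz in [('top',184.6,297.2,.068),('top',181.3,282.7,.068),('scene',184.1,358.1,.068),('scene',188.5,342.7,.068)]: print(atz(n,r,c,zz))
print('hub top',atz('top',185.1,291.9,.0785),atz('scene',183.7,352.6,.0785))
print('roll',atz('top',196.5,330,.012))
```

```text
[[0.6902 0.1012]
 [0.6764 0.0064]
 [0.4711 0.0366]
 [0.4852 0.1333]]
ctr [0.58072695 0.06937661] [np.float64(0.20745999371533072), np.float64(0.095804713300614), np.float64(0.20759053271523795), np.float64(0.09771437239303345)]
yaw -8.916978893221122
yaw -8.389504684991689
yaw y -8.255954594119785
yaw y -8.340262463385443Traceback (most recent call last):
  File "<stdin>", line 14, in <module>
  File "h.py", line 13, in atd
    d,o=ray(n,r,c); return o+d*dep
        ~~~^^^^^^^
  File "h.py", line 6, in ray
    c,f,R,t=cal(n); K=np.array([[f,0,c['cx']],[0,f,c['cy']],[0,0,1]])
            ~~~^^^
  File "h.py", line 4, in cal
    c=robot.get_calibration(n); f=200/np.tan(np.radians(c['vfov']/2)); return c,f,np.array(c['R']),np.array(c['t'])
ValueError: time passes only in moves, steps and waits
```

```bash
sed -i 's/^def cal(n):/import functools\n@functools.lru_cache\ndef cal(n):/; s/ K=np.array.*$//' h.py; cat h.py | head -20
cat > fit.py <<'E'
from h import *
def rim(n,d,p,m,zmin=.06,thr=35,top=.085):
    r0,c0=proj(n,[*m,0.09]).astype(int)
    P=[];B=[]
    for r in range(r0-30,r0+31):
        for c in range(c0-30,c0+31):
            if d[r,c]>0: P.append(atd(n,r,c,d[r,c])); B.append(p[r,c].astype(int))
    P=np.array(P);B=np.array(B); br=(B[:,0]-B[:,2]>thr)&(P[:,2]>zmin)&(np.linalg.norm(P[:,:2]-m,axis=1)<.06)
    return P,P[br]
E
python3 - <<'E'
from fit import *
m=np.array([.5807,.0694])
for n in ['top','scene']:
    z=np.load(f'{n}0.npz')
    P,Q=rim(n,z['d'],z['p'],m)
    print(n,len(Q),'top z',np.percentile(Q[:,2],[50,90,98]),'mean',Q.mean(0))
    T=Q[Q[:,2]>.085]
    u,s,vt=np.linalg.svd(T[:,:2]-T[:,:2].mean(0)); v=vt[0]*np.sign(vt[0][0]); w=np.array([-v[1],v[0]]);print('rim yaw',np.degrees(np.arctan2(v[1],v[0])),T.mean(0), 'ext',np.ptp((T[:,:2]-T[:,:2].mean(0))@w))
    tb=(P[:,2]<.01); print('table z',np.median(P[tb][:,2]))
for n,r,c,zz in [('top',184.6,297.2,.068),('top',181.3,282.7,.068),('scene',184.1,358.1,.068),('scene',188.5,342.7,.068)]: print(atz(n,r,c,zz))
print('slots',atz('top',185.1,291.9,.0785),atz('scene',183.7,352.6,.0785))
print('roll',atz('top',196.5,330,.012))
E
```

```text
import numpy as np, cv2
from station import robot
import functools
@functools.lru_cache
def cal(n):
    c=robot.get_calibration(n); f=200/np.tan(np.radians(c['vfov']/2)); return c,f,np.array(c['R']),np.array(c['t'])
def ray(n,r,cc):
    c,f,R,t=cal(n);
    xd=np.array([(cc-c['cx'])/f,(r-c['cy'])/f]); x=xd.copy()
    for _ in range(30): x=xd/(1+c['k1']*(x@x))
    return R.T@np.array([x[0],x[1],1]), -R.T@t
def atz(n,r,c,z):
    d,o=ray(n,r,c); return o+d*(z-o[2])/d[2]
def atd(n,r,c,dep):
    d,o=ray(n,r,c); return o+d*dep
def proj(n,X):
    c,f,R,t=cal(n); p=R@np.array(X)+t; x=p[:2]/p[2]; x=x*(1+c['k1']*(x@x)); return np.array([x[1]*f+c['cy'],x[0]*f+c['cx']])
top 194 top z [0.10608629 0.11156574 0.11341518] mean [0.58253676 0.070954   0.1042462 ]
rim yaw -8.834112317100296 [0.58214063 0.07095399 0.10446058] ext 0.02445509141826489
table z 0.00038436321875479074
scene 136 top z [0.10491954 0.11196808 0.11334384] mean [0.59975201 0.06621566 0.10298213]
rim yaw -5.681958061370522 [0.59950562 0.06623752 0.10326281] ext 0.022567303710680837
table z 0.0016745047270276814
[0.58167151 0.05024597 0.068     ]
[0.5907385  0.09470342 0.068     ]
[0.57757811 0.10004246 0.068     ]
[0.5627154  0.05636841 0.068     ]
slots [0.57844104 0.06579164 0.0785    ] [0.57444204 0.08128712 0.0785    ]
roll [ 0.55322701 -0.05248611  0.012     ]
```

Call:
apply_moves([
  [0, 0, 0, -0.83, 1],
  [0, 0, 0, -0.83, 1],
  [0, 0, 0, -0.84, 1],
  [0, 0, 0, 0, 1],
], grip_force=100)

```text
clock: 1.3
tcp_pos: [0.2296, 0.5272, 0.2313]
ee_rot: [0.0, 0.075, 0.997, 0.0]
wrist_force: [-0.1, -0.2, -0.4]
grip_width: 1.001
```

Call:
apply_moves([
  [-1, -1, 0, 0, 1],
  [-1, -1, 0, 0, 1],
  [-1, -1, 0, 0, 1],
  [-1, -1, 0, 0, 1],
  [-1, -1, 0, 0, 1],
  [-1, -1, 0, 0, 1],
  [-1, -1, 0, 0, 1],
  [-1, -1, 0, 0, 1],
  [-1, -1, 0, 0, 1],
  [-1, -1, 0, 0, 1],
  [-1, -1, 0, 0, 1],
  [-1, -1, 0, 0, 1],
  [-1, -1, 0, 0, 1],
  [-1, -1, 0, 0, 1],
  [-1, -1, 0, 0, 1],
  [-1, -1, 0, 0, 1],
  [-0.6, 0, 0, 0, 1],
  [0, 0, 0, 0, 0.5],
  [0, 0, 0, 0, 0.5],
])

```text
clock: 3.2
tcp_pos: [0.58, 0.0702, 0.231]
ee_rot: [-0.001, 0.075, 0.997, 0.0]
wrist_force: [-0.8, -0.8, 0.4]
grip_width: 0.694
```

Run:
```python
from h import *
s=robot.sense(); print({k:np.round(s[k],4) for k in s})
from scipy.spatial.transform import Rotation as Ro
w,x,y,z=s['ee_rot'];R=Ro.from_quat([x,y,z,w]).as_matrix();print((R.T@(np.array([.581,.0703,.083])-s['tcp_pos']))/.025, R.round(3))
```

```text
{'clock': np.float64(3.2), 'joint_pos': array([ 1.1000e-03,  2.9080e-01,  1.4843e+00,  5.0000e-04,  1.3680e+00,
       -1.4196e+00]), 'joint_vel': array([ 0.0163, -0.0152,  0.0155, -0.0016,  0.001 , -0.0051]), 'joint_efforts': array([-6.70400e-01, -4.19705e+01, -2.50989e+01, -5.21000e-02,
       -1.08700e-01,  7.70000e-03]), 'tcp_pos': array([0.58  , 0.0702, 0.231 ]), 'ee_rot': array([-8.000e-04,  7.500e-02,  9.972e-01,  2.000e-04]), 'wrist_force': array([-0.823 , -0.8197,  0.3618]), 'torque': array([0.0252, 0.0418, 0.0133]), 'grip_width': np.float64(0.6942)}
[-0.04642707  0.00726173  5.91862603] [[-0.989  0.15  -0.001]
 [ 0.15   0.989  0.001]
 [ 0.002  0.    -1.   ]]
```

Call:
apply_moves([
  [0, 0, 1, 0, 0.5],
  [0, 0, 1, 0, 0.5],
  [0, 0, 1, 0, 0.5],
  [0, 0, 1, 0, 0.5],
  [-0.04, 0, 0.9, 0, 0.5],
  [0, 0, 0.5, 0, 0.5],
  [0, 0, 0.3, 0, 0.5],
  [0, 0, 0.1, 0, 0.5],
  [0, 0, 0.1, 0, 0.5],
  [0, 0, 0, 0, 0.5],
])

```text
clock: 4.2
tcp_pos: [0.5821, 0.0699, 0.0845]
ee_rot: [0.001, 0.074, 0.997, 0.0]
wrist_force: [-0.4, 0.2, 0.2]
grip_width: 0.497
```

```bash
cat > look.py <<'E'
from h import *
import sys
k=sys.argv[1]
for n,(r,c) in {'scene':(180,350),'top':(188,290)}.items():
    p,d=robot.grab_frame(n); np.savez(f'{n}{k}.npz',p=p,d=d)
    q=p[r-55:r+55,c-70:c+70,::-1]; cv2.imwrite(f'pics/{n}{k}.png',cv2.resize(q,None,fx=5,fy=5,interpolation=2))
s=robot.sense(); print({k:np.round(s[k],4) for k in ['clock','tcp_pos','wrist_force','torque','grip_width']})
E
python3 look.py 1
```

```text
{'clock': np.float64(4.3), 'tcp_pos': array([0.5822, 0.0699, 0.0846]), 'wrist_force': array([-0.2607,  0.4865,  0.0777]), 'torque': array([-0.0036,  0.0102,  0.0028]), 'grip_width': np.float64(0.5025)}
```

View pics/scene1.png

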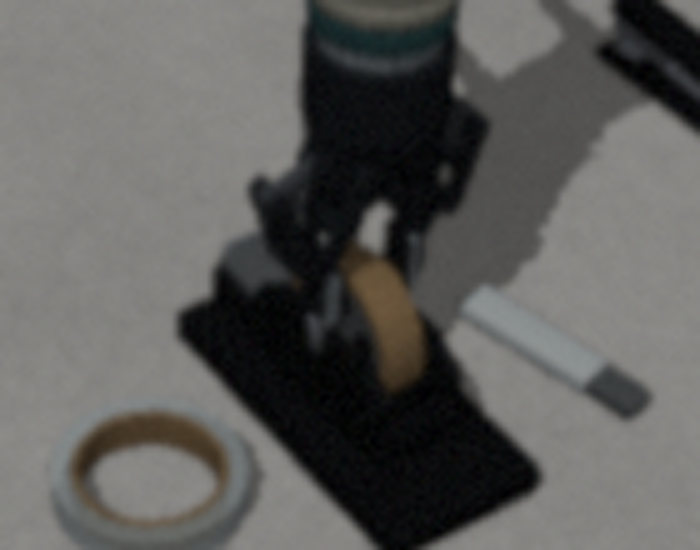

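View pics/top1.png

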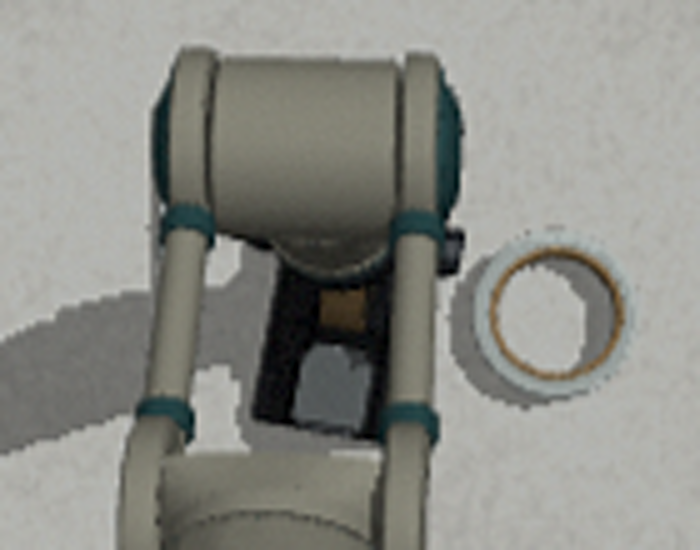

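In the scene picture the fingers straddle the rim, which is at about (180, 352) in the full frame, with the plinth and roll untouched. I close the gripper.

Call:
apply_moves([
  [0, 0, 0, 0, 0.3],
  [0, 0, 0, 0, 0.1],
  [0, 0, 0, 0, 0],
  [0, 0, 0, 0, 0],
  [0, 0, 0, 0, 0],
  [0, 0, 0, 0, 0],
], grip_force=100)

```text
clock: 4.9
tcp_pos: [0.5821, 0.0701, 0.0847]
ee_rot: [0.001, 0.075, 0.997, 0.0]
wrist_force: [-0.9, 1.1, 5.1]
grip_width: 0.273
```

```bash
cat > st.py <<'E'
from h import *
s=robot.sense(); print({k:np.round(s[k],4) for k in ['clock','tcp_pos','ee_rot','wrist_force','torque','grip_width']})
E
python3 st.py
```

```text
{'clock': np.float64(4.9), 'tcp_pos': array([0.5821, 0.0701, 0.0847]), 'ee_rot': array([6.000e-04, 7.460e-02, 9.972e-01, 3.000e-04]), 'wrist_force': array([-0.8976,  1.0662,  5.141 ]), 'torque': array([ 0.0822,  0.1874, -0.1026]), 'grip_width': np.float64(0.2732)}
```

Call:
apply_moves([
  [0, 0.1, 0, 0, 0],
  [0, 0.1, 0, 0, 0],
  [0, 0, 0, 0, 0],
])

```text
clock: 5.2
tcp_pos: [0.5822, 0.0704, 0.0848]
ee_rot: [0.0, 0.073, 0.997, -0.004]
wrist_force: [-3.1, -12.7, 7.4]
grip_width: 0.272
```

```bash
python3 st.py
```

```text
{'clock': np.float64(5.2), 'tcp_pos': array([0.5822, 0.0704, 0.0848]), 'ee_rot': array([ 1.000e-04,  7.350e-02,  9.973e-01, -4.100e-03]), 'wrist_force': array([ -3.132 , -12.6685,   7.3776]), 'torque': array([-1.6479,  0.4215, -0.1715]), 'grip_width': np.float64(0.2715)}
```

Call:
apply_moves([
  [0, 0.06, 0, 0, 0],
  [0, 0.06, 0, 0, 0],
  [0, 0, 0, 0, 0],
])

```text
clock: 5.5
tcp_pos: [0.5823, 0.0711, 0.0851]
ee_rot: [-0.0, 0.073, 0.997, -0.006]
wrist_force: [-3.8, -16.6, 10.4]
grip_width: 0.268
```

```bash
python3 st.py; python3 look.py 2
```

```text
{'clock': np.float64(5.5), 'tcp_pos': array([0.5823, 0.0711, 0.0851]), 'ee_rot': array([-1.000e-04,  7.300e-02,  9.973e-01, -6.100e-03]), 'wrist_force': array([ -3.8008, -16.5918,  10.3939]), 'torque': array([-2.7719,  0.6548, -0.2246]), 'grip_width': np.float64(0.2685)}
{'clock': np.float64(5.6), 'tcp_pos': array([0.5822, 0.0711, 0.0851]), 'wrist_force': array([ -3.3976, -16.8967,  10.6523]), 'torque': array([-2.7598,  0.6872, -0.1634]), 'grip_width': np.float64(0.2718)}
```

View pics/scene2.png

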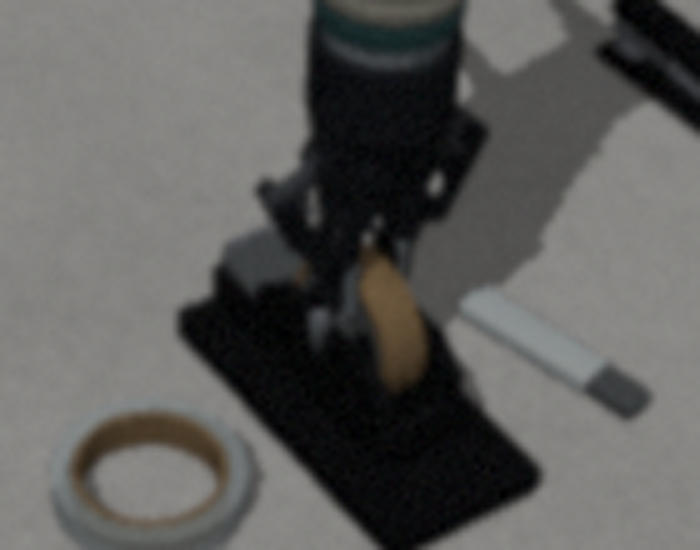

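Call:
apply_moves([
  [0, 0.06, 0, 0, 0],
  [0, 0.06, 0, 0, 0],
  [0, 0, 0, 0, 0],
])

```text
clock: 5.9
tcp_pos: [0.5828, 0.0729, 0.0853]
ee_rot: [0.0, 0.073, 0.997, -0.007]
wrist_force: [-3.1, -19.5, 11.3]
grip_width: 0.274
```

```bash
python3 st.py; python3 look.py 3
python3 - <<'E'
import cv2,numpy as np
a=cv2.imread('pics/scene1.png').astype(int);b=cv2.imread('pics/scene3.png').astype(int)
cv2.imwrite('pics/d3.png',np.clip(128+2*(b-a),0,255))
E
```

```text
{'clock': np.float64(5.9), 'tcp_pos': array([0.5828, 0.0729, 0.0853]), 'ee_rot': array([ 0.    ,  0.0725,  0.9973, -0.0072]), 'wrist_force': array([ -3.0744, -19.5334,  11.331 ]), 'torque': array([-3.3821,  0.7682, -0.0681]), 'grip_width': np.float64(0.2742)}
{'clock': np.float64(6.0), 'tcp_pos': array([0.5827, 0.0729, 0.0853]), 'wrist_force': array([ -3.6873, -19.1726,  11.4136]), 'torque': array([-3.352 ,  0.7469, -0.0525]), 'grip_width': np.float64(0.2675)}[ WARN:0@0.101] global loadsave.cpp:1063 imwrite_ Unsupported depth image for selected encoder is fallbacked to CV_8U.
```

View pics/d3.png

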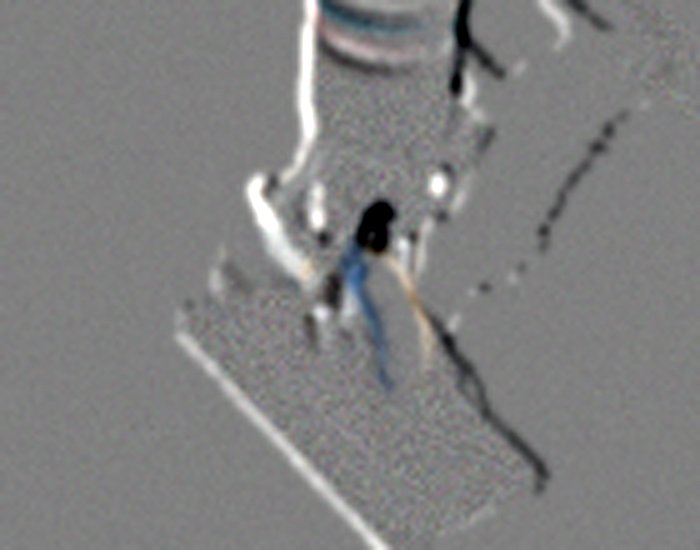

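```bash
cat > lean.py <<'E'
from h import *
import sys
yaw=-.1485; ex=np.array([np.cos(yaw),np.sin(yaw)]); ey=np.array([-np.sin(yaw),np.cos(yaw)])
def lean(k):
    z=np.load(f'scene{k}.npz'); p=z['p'].astype(int); d=z['d']
    H=[];
    for r in range(165,215):
        for c in range(335,380):
            if p[r,c,0]-p[r,c,2]>25 and d[r,c]>0:
                X=atd('scene',r,c,d[r,c]); 
                if X[2]>.05: H.append([(X[:2]-[.581,.0703])@ex,(X[:2]-[.581,.0703])@ey,X[2]])
    H=np.array(H)
    A=np.c_[np.ones(len(H)),H[:,2]-.085,H[:,0]-.03]
    # plinth+marker: plinth points
    G=[]
    for r in range(185,240):
        for c in range(310,390):
            if p[r,c].max()<30 and d[r,c]>0:
                X=atd('scene',r,c,d[r,c]);u=np.array([(X[:2]-[.581,.0703])@ex,(X[:2]-[.581,.0703])@ey])
                if X[2]<.035 and abs(u[1])<.048 and -.09<u[0]<.1: G.append([*u,X[2]])
    G=np.array(G); m=(H[:,0]<.045)
    co=np.linalg.lstsq(A,H[:,1],rcond=None)[0]
    B=np.c_[np.ones(len(G)),G[:,0],G[:,1]]; cg=np.linalg.lstsq(B,G[:,2],rcond=None)[0]
    for _ in range(3):
        e=np.abs(B@cg-G[:,2]); w=e<.006; cg=np.linalg.lstsq(B[w],G[w,2],rcond=None)[0]
    # slide: depth-free edge
    print(k,len(H),'rim y@.085 %.4f lean(dy/dz) %.3f yawish %.3f'%tuple(co),'topz %.4f'%np.percentile(H[:,2],98),'| plinth',w.sum(),'z %.4f sx %.4f sy(tip) %.4f'%tuple(cg))
if __name__=='__main__':
    for k in sys.argv[1:]: lean(k)
E
python3 lean.py 0 1 2 3
```

```text
0 228 rim y@.085 -0.0015 lean(dy/dz) 0.041 yawish 0.070 topz 0.1130 | plinth 806 z 0.0237 sx -0.0037 sy(tip) 0.0051
1 210 rim y@.085 -0.0000 lean(dy/dz) -0.157 yawish -0.175 topz 0.1127 | plinth 795 z 0.0237 sx -0.0046 sy(tip) -0.0016
2 195 rim y@.085 0.0015 lean(dy/dz) -0.134 yawish -0.206 topz 0.1118 | plinth 799 z 0.0238 sx -0.0023 sy(tip) -0.0118
3 188 rim y@.085 0.0035 lean(dy/dz) -0.129 yawish -0.228 topz 0.1121 | plinth 837 z 0.0243 sx -0.0065 sy(tip) -0.0013
```

Call:
apply_moves([
  [0, -0.11, 0, 0, 0],
  [0, -0.11, 0, 0, 0],
  [0, -0.11, 0, 0, 0],
  [0, 0, -0.1, 0, 0],
  [0, 0, -0.1, 0, 0],
  [0, 0, 0, 0, 0],
])

```text
clock: 6.6
tcp_pos: [0.5789, 0.0727, 0.0854]
ee_rot: [-0.004, 0.074, 0.997, -0.0]
wrist_force: [1.0, -0.4, -21.5]
grip_width: 0.272
```

```bash
python3 st.py
```

```text
{'clock': np.float64(6.6), 'tcp_pos': array([0.5789, 0.0727, 0.0854]), 'ee_rot': array([-4.100e-03,  7.430e-02,  9.972e-01, -3.000e-04]), 'wrist_force': array([  1.0184,  -0.4395, -21.4887]), 'torque': array([-0.1738, -0.1973,  0.0439]), 'grip_width': np.float64(0.2724)}
```

Call:
apply_moves([
  [0, 0, -0.06, 0, 0],
  [0, 0, -0.06, 0, 0],
  [0, 0, -0.06, 0, 0],
  [0, 0, 0, 0, 0],
])

```text
clock: 7.0
tcp_pos: [0.5821, 0.0728, 0.0932]
ee_rot: [-0.0, 0.074, 0.997, 0.0]
wrist_force: [1.0, -0.5, -23.1]
grip_width: 0.273
```

```bash
python3 st.py; python3 look.py 4; python3 lean.py 1 4
```

```text
{'clock': np.float64(7.0), 'tcp_pos': array([0.5821, 0.0728, 0.0932]), 'ee_rot': array([-0.000e+00,  7.440e-02,  9.972e-01,  1.000e-04]), 'wrist_force': array([  1.0114,  -0.5234, -23.1104]), 'torque': array([ 0.0132, -0.2284,  0.0124]), 'grip_width': np.float64(0.2727)}
{'clock': np.float64(7.1), 'tcp_pos': array([0.5821, 0.0727, 0.0933]), 'wrist_force': array([ -0.6128,  -0.3101, -23.4245]), 'torque': array([-0.0428, -0.156 , -0.031 ]), 'grip_width': np.float64(0.2732)}
1 210 rim y@.085 -0.0000 lean(dy/dz) -0.157 yawish -0.175 topz 0.1127 | plinth 795 z 0.0237 sx -0.0046 sy(tip) -0.0016
4 187 rim y@.085 0.0040 lean(dy/dz) -0.133 yawish -0.222 topz 0.1204 | plinth 439 z 0.0312 sx 0.0518 sy(tip) 0.0319
```

Call:
apply_moves([
  [0, 0, 0.06, 0, 0],
  [0, 0, 0.06, 0, 0],
  [0, 0, 0, 0, 0],
])

```text
clock: 7.4
tcp_pos: [0.5819, 0.0725, 0.0901]
ee_rot: [-0.0, 0.074, 0.997, 0.0]
wrist_force: [0.6, 1.0, -23.4]
grip_width: 0.272
```

```bash
python3 st.py; python3 look.py 5; python3 lean.py 5
```

```text
{'clock': np.float64(7.4), 'tcp_pos': array([0.5819, 0.0725, 0.0901]), 'ee_rot': array([-2.000e-04,  7.440e-02,  9.972e-01,  0.000e+00]), 'wrist_force': array([  0.5559,   0.9689, -23.4336]), 'torque': array([-0.0481, -0.136 , -0.0233]), 'grip_width': np.float64(0.2725)}
{'clock': np.float64(7.5), 'tcp_pos': array([0.5818, 0.0726, 0.0902]), 'wrist_force': array([  0.4246,   0.6243, -23.9065]), 'torque': array([-0.0777, -0.2067, -0.0152]), 'grip_width': np.float64(0.2701)}
5 192 rim y@.085 0.0042 lean(dy/dz) -0.209 yawish -0.301 topz 0.1175 | plinth 809 z 0.0284 sx 0.0400 sy(tip) 0.0118
```

View pics/scene5.png

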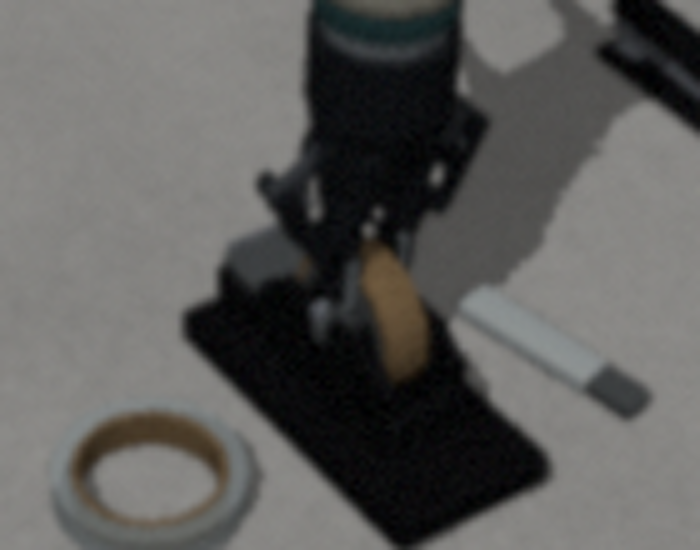

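Call:
apply_moves([
  [0, 0.5, 0, 0, 0],
  [0, 0.2, 0, 0, 0],
  [0, 0.1, 0, 0, 0],
  [0, 0, 0, 0, 0],
])

```text
clock: 7.9
tcp_pos: [0.5849, 0.0928, 0.0902]
ee_rot: [-0.0, 0.074, 0.997, 0.0]
wrist_force: [-0.6, -0.2, -22.7]
grip_width: 0.272
```

```bash
python3 st.py; python3 look.py 6; python3 lean.py 5 6
```

```text
{'clock': np.float64(7.9), 'tcp_pos': array([0.5849, 0.0928, 0.0902]), 'ee_rot': array([-1.000e-04,  7.410e-02,  9.972e-01,  1.000e-04]), 'wrist_force': array([ -0.5515,  -0.1977, -22.7002]), 'torque': array([ 0.1112, -0.1379, -0.1139]), 'grip_width': np.float64(0.2721)}
{'clock': np.float64(8.0), 'tcp_pos': array([0.5849, 0.0925, 0.0903]), 'wrist_force': array([  0.4249,   0.8027, -22.9008]), 'torque': array([ 0.1968, -0.0908, -0.0772]), 'grip_width': np.float64(0.2708)}
5 192 rim y@.085 0.0042 lean(dy/dz) -0.209 yawish -0.301 topz 0.1175 | plinth 809 z 0.0284 sx 0.0400 sy(tip) 0.0118
6 189 rim y@.085 0.0234 lean(dy/dz) -0.117 yawish -0.212 topz 0.1179 | plinth 758 z 0.0271 sx 0.0264 sy(tip) 0.0325
```

View pics/scene6.png

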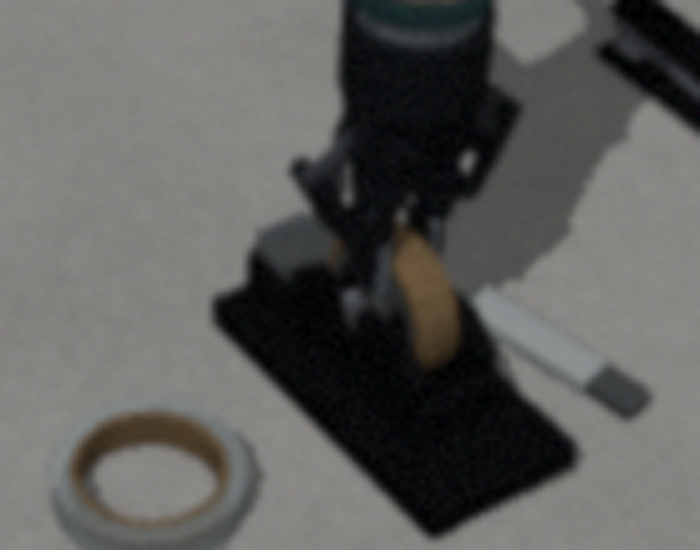

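```bash
cat > pl.py <<'E'
from h import *
import sys
yaw=-.1485; ex=np.array([np.cos(yaw),np.sin(yaw)]); ey=np.array([-np.sin(yaw),np.cos(yaw)])
def pl(k,cx,cy):
    z=np.load(f'scene{k}.npz'); p=z['p'].astype(int); d=z['d']; G=[]
    for r in range(160,245):
        for c in range(305,400):
            if p[r,c].max()<32 and d[r,c]>0:
                X=atd('scene',r,c,d[r,c]);u=np.array([(X[:2]-[cx,cy])@ex,(X[:2]-[cx,cy])@ey])
                if X[2]<.045 and abs(u[1])<.045 and 0.045<u[0]<.1 or (X[2]<.045 and -.05<u[0]<.1 and -.045<u[1]<-.031): G.append([*u,X[2]])
    G=np.array(G); B=np.c_[np.ones(len(G)),G[:,0],G[:,1]]; w=np.ones(len(G),bool)
    for _ in range(6):
        cg=np.linalg.lstsq(B[w],G[w,2],rcond=None)[0]; e=np.abs(B@cg-G[:,2]); w=e<max(.004,2*np.median(e))
    S=np.linalg.inv(B[w].T@B[w])*np.var((B@cg-G[:,2])[w])
    print(k,w.sum(),len(G),'z %.4f pitch %.4f tip %.4f'%tuple(cg),'sd',np.sqrt(np.diag(S)).round(4))
if __name__=='__main__':
    a=sys.argv[1:]
    for i in range(0,len(a),3): pl(a[i],float(a[i+1]),float(a[i+2]))
E
python3 pl.py 0 .581 .0703 1 .581 .0703 3 .581 .073 4 .581 .073 5 .581 .073 6 .584 .093
```

```text
0 548 643 z 0.0231 pitch 0.0014 tip -0.0022 sd [0.0002 0.0021 0.0028]
1 544 641 z 0.0233 pitch -0.0009 tip -0.0081 sd [0.0002 0.0022 0.0029]
3 526 626 z 0.0240 pitch -0.0036 tip -0.0148 sd [0.0002 0.0021 0.0029]
4 506 541 z 0.0312 pitch 0.0744 tip -0.0015 sd [0.0002 0.002  0.0028]
5 501 567 z 0.0281 pitch 0.0452 tip -0.0010 sd [0.0002 0.0021 0.0029]
6 509 579 z 0.0270 pitch 0.0307 tip -0.0002 sd [0.0002 0.0021 0.0029]
```

Create snap.py:
```python
from h import *
import sys
from pl import pl
p,d=robot.grab_frame('scene'); k=sys.argv[1]; np.savez(f'scene{k}.npz',p=p,d=d)
cv2.imwrite(f'pics/scene{k}.png',cv2.resize(p[120:250,270:420,::-1],None,fx=5,fy=5,interpolation=2))
s=robot.sense(); print({k:np.round(s[k],4) for k in ['clock','tcp_pos','ee_rot','wrist_force','torque','grip_width']})
pl(k,s['tcp_pos'][0]-.001,s['tcp_pos'][1])
```

```text
(no output)
```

Call:
apply_moves([
  [0, -1, 0, 0, 0],
])

```text
clock: 8.1
tcp_pos: [0.5839, 0.0732, 0.0919]
ee_rot: [0.003, 0.075, 0.997, 0.005]
wrist_force: [3.1, 8.6, -18.5]
grip_width: 0.27
```

```bash
python3 st.py; python3 snap.py 7; python3 snap.py 8;python3 snap.py 9
```

```text
{'clock': np.float64(8.1), 'tcp_pos': array([0.5839, 0.0732, 0.0919]), 'ee_rot': array([0.0026, 0.0751, 0.9972, 0.0051]), 'wrist_force': array([  3.0615,   8.5657, -18.4552]), 'torque': array([ 1.6835, -0.4115, -0.0917]), 'grip_width': np.float64(0.2703)}
{'clock': np.float64(8.15), 'tcp_pos': array([0.5824, 0.0655, 0.0918]), 'ee_rot': array([ 1.600e-03,  7.390e-02,  9.973e-01, -6.000e-04]), 'wrist_force': array([ -1.7727,  -9.5337, -17.447 ]), 'torque': array([-1.8962,  0.1098,  0.1949]), 'grip_width': np.float64(0.2717)}
7 477 616 z 0.0253 pitch 0.0062 tip 0.0802 sd [0.0002 0.0029 0.0036]
{'clock': np.float64(8.2), 'tcp_pos': array([0.5826, 0.0643, 0.0919]), 'ee_rot': array([ 0.0019,  0.0746,  0.9972, -0.0023]), 'wrist_force': array([  1.6996,  -4.3346, -13.9613]), 'torque': array([-0.4922, -0.1212, -0.2936]), 'grip_width': np.float64(0.2741)}
8 537 623 z 0.0253 pitch 0.0118 tip -0.0002 sd [0.0002 0.0021 0.0028]
{'clock': np.float64(8.25), 'tcp_pos': array([0.5828, 0.065 , 0.092 ]), 'ee_rot': array([ 0.002 ,  0.0748,  0.9972, -0.0017]), 'wrist_force': array([  1.2212,  -4.348 , -14.4489]), 'torque': array([-0.6782, -0.0642,  0.0215]), 'grip_width': np.float64(0.268)}
9 540 637 z 0.0233 pitch 0.0025 tip -0.0110 sd [0.0002 0.0022 0.003 ]
```

Call:
apply_moves([
  [0, 0, 0.1, 0, 0],
  [0, 0, 0.1, 0, 0],
  [0, 0, 0.1, 0, 0],
  [0, 0, 0.1, 0, 0],
  [0, 0, 0, 0, 0],
])

```text
clock: 8.75
tcp_pos: [0.5831, 0.0654, 0.089]
ee_rot: [0.004, 0.074, 0.997, -0.002]
wrist_force: [-11.0, -5.8, 23.7]
grip_width: 0.273
```

```bash
python3 snap.py 10
python3 - <<'E'
from h import *
for u,v in [(280,190),(275,305),(245,305)]: print(atz('top',115+v/4,190+u/4,.01))
E
```

```text
{'clock': np.float64(8.8), 'tcp_pos': array([0.5831, 0.0654, 0.0889]), 'ee_rot': array([ 0.0038,  0.0739,  0.9973, -0.002 ]), 'wrist_force': array([-9.9557, -5.131 , 24.1716]), 'torque': array([-1.1693,  2.0018, -0.0856]), 'grip_width': np.float64(0.2664)}
10 522 626 z 0.0233 pitch -0.0023 tip 0.0022 sd [0.0002 0.0021 0.0028]
[0.65721265 0.1732859  0.01      ]
[0.56477095 0.17401985 0.01      ]
[0.56420046 0.19779915 0.01      ]
```

View pics/scene10.png

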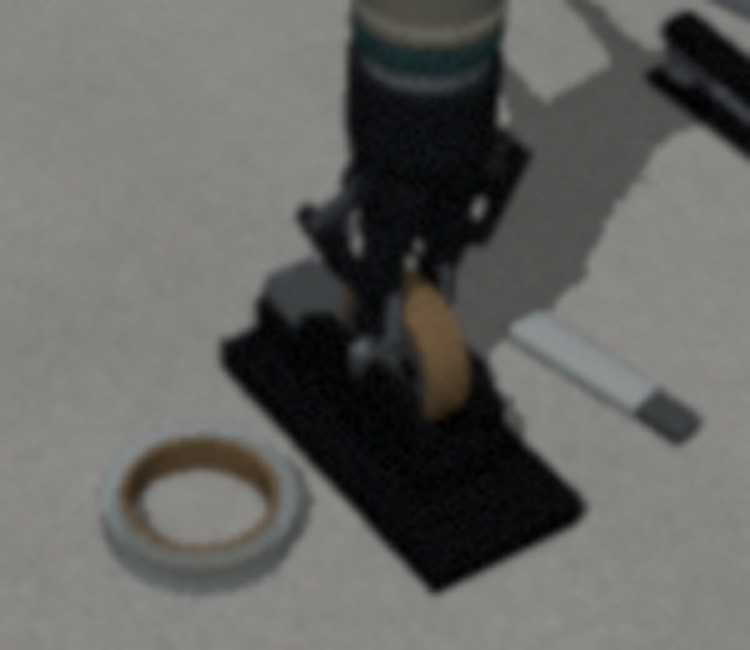

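Call:
apply_moves([
  [0, 0.05, 0.1, 0, 0],
  [0, 0, 0.1, 0, 0],
  [0, 0, 0, 0, 0],
  [0, 0, 0, 0, 0],
])

```text
clock: 9.2
tcp_pos: [0.5833, 0.0666, 0.0845]
ee_rot: [0.004, 0.074, 0.997, -0.002]
wrist_force: [-11.7, -6.7, 27.3]
grip_width: 0.273
```

```bash
python3 st.py
```

```text
{'clock': np.float64(9.2), 'tcp_pos': array([0.5833, 0.0666, 0.0845]), 'ee_rot': array([ 0.0039,  0.0739,  0.9973, -0.002 ]), 'wrist_force': array([-11.6857,  -6.7288,  27.3458]), 'torque': array([-1.0415,  2.1872, -0.0854]), 'grip_width': np.float64(0.2727)}
```

Call:
apply_moves([
  [0, 0, 0.06, 0, 0],
  [0, 0, 0, 0, 0],
])

```text
clock: 9.4
tcp_pos: [0.5833, 0.0666, 0.0845]
ee_rot: [0.004, 0.074, 0.997, -0.002]
wrist_force: [-15.1, -6.4, 35.4]
grip_width: 0.272
```

```bash
python3 snap.py 11
```

```text
{'clock': np.float64(9.45), 'tcp_pos': array([0.5833, 0.0667, 0.0845]), 'ee_rot': array([ 0.0042,  0.0739,  0.9973, -0.0019]), 'wrist_force': array([-13.1814,  -6.441 ,  35.5946]), 'torque': array([-1.0911,  2.65  , -0.1087]), 'grip_width': np.float64(0.2745)}
11 533 643 z 0.0237 pitch -0.0047 tip 0.0019 sd [0.0002 0.0022 0.0031]
```

Call:
apply_moves([
  [0, 0, -0.12, 0, 0],
  [0, 0, -0.12, 0, 0],
  [0, 0, -0.1, 0, 0],
  [0, 0, -0.1, 0, 0],
  [0, 0, -0.1, 0, 0],
  [0, 0, 0, 0, 0],
  [0, 0, 0, 0, 0],
])

```text
clock: 10.15
tcp_pos: [0.5811, 0.0692, 0.0864]
ee_rot: [-0.001, 0.074, 0.997, 0.0]
wrist_force: [-0.0, -0.5, -22.9]
grip_width: 0.273
```

```bash
python3 snap.py 12
```

```text
{'clock': np.float64(10.2), 'tcp_pos': array([0.581 , 0.0691, 0.0865]), 'ee_rot': array([-8.000e-04,  7.440e-02,  9.972e-01,  1.000e-04]), 'wrist_force': array([  0.6765,  -1.259 , -22.4725]), 'torque': array([-0.2496, -0.1183,  0.0961]), 'grip_width': np.float64(0.2746)}
12 519 609 z 0.0248 pitch 0.0119 tip -0.0018 sd [0.0002 0.0021 0.0029]
```

Call:
apply_moves([
  [0, 0, -0.02, 0, 0],
  [0, 0, 0, 0, 0],
  [0, 0.8, 0, 0, 0],
  [0, 0.7, 0, 0, 0],
])

```text
clock: 10.6
tcp_pos: [0.5875, 0.1061, 0.0881]
ee_rot: [0.0, 0.075, 0.997, 0.0]
wrist_force: [0.8, 1.4, -22.5]
grip_width: 0.271
```

```bash
python3 st.py; python3 snap.py 13; python3 snap.py 14
```

```text
{'clock': np.float64(10.6), 'tcp_pos': array([0.5875, 0.1061, 0.0881]), 'ee_rot': array([3.000e-04, 7.520e-02, 9.972e-01, 3.000e-04]), 'wrist_force': array([  0.7945,   1.3795, -22.5319]), 'torque': array([ 0.2607, -0.195 ,  0.0975]), 'grip_width': np.float64(0.2712)}
{'clock': np.float64(10.65), 'tcp_pos': array([0.5884, 0.1107, 0.0882]), 'ee_rot': array([0.001 , 0.0753, 0.9972, 0.0033]), 'wrist_force': array([  3.7828,   5.8501, -20.4108]), 'torque': array([ 0.9435, -0.6674,  0.2048]), 'grip_width': np.float64(0.2684)}
13 446 627 z 0.0254 pitch -0.0005 tip -0.0261 sd [0.0002 0.0024 0.0035]
{'clock': np.float64(10.7), 'tcp_pos': array([0.5885, 0.1102, 0.0885]), 'ee_rot': array([0.0013, 0.0746, 0.9972, 0.003 ]), 'wrist_force': array([  0.194 ,   1.6814, -19.5781]), 'torque': array([ 0.5112, -0.1511, -0.161 ]), 'grip_width': np.float64(0.2748)}
14 505 596 z 0.0244 pitch -0.0029 tip 0.0169 sd [0.0002 0.0023 0.0031]
```

Call:
apply_moves([
  [0, 0, 0.15, 0, 0],
  [0, 0, 0.15, 0, 0],
  [0, 0, 0.15, 0, 0],
  [0, 0, 0.15, 0, 0],
  [0, 0, 0, 0, 0],
  [0, 0, 0, 0, 0],
])

```text
clock: 11.3
tcp_pos: [0.5889, 0.11, 0.0845]
ee_rot: [0.004, 0.075, 0.997, 0.004]
wrist_force: [-15.0, 6.1, 39.4]
grip_width: 0.267
```

```bash
python3 snap.py 15
```

```text
{'clock': np.float64(11.35), 'tcp_pos': array([0.5888, 0.11  , 0.0845]), 'ee_rot': array([0.0043, 0.0751, 0.9972, 0.0036]), 'wrist_force': array([-14.9979,   7.1651,  38.9186]), 'torque': array([ 0.9061,  2.9118, -0.1201]), 'grip_width': np.float64(0.2667)}
15 512 611 z 0.0232 pitch -0.0022 tip -0.0079 sd [0.0002 0.002  0.0028]
```

Call:
apply_moves([
  [0, 0, -0.14, 0, 0],
  [0, 0, -0.14, 0, 0],
  [0, 0, -0.12, 0, 0],
  [0, 0, -0.1, 0, 0],
  [0, 0, -0.1, 0, 0],
  [0, 0, -0.06, 0, 0],
  [0, 0, 0, 0, 0],
  [0, 0, 0, 0, 0],
])

```text
clock: 12.15
tcp_pos: [0.5866, 0.1055, 0.0885]
ee_rot: [-0.001, 0.074, 0.997, -0.0]
wrist_force: [-0.5, -0.4, -22.2]
grip_width: 0.271
```

```bash
python3 snap.py 16
```

```text
{'clock': np.float64(12.2), 'tcp_pos': array([0.5866, 0.1056, 0.0886]), 'ee_rot': array([-7.000e-04,  7.440e-02,  9.972e-01, -3.000e-04]), 'wrist_force': array([ -0.9318,   0.2557, -22.6137]), 'torque': array([-0.0403, -0.0223,  0.0393]), 'grip_width': np.float64(0.2683)}
16 485 554 z 0.0268 pitch 0.0319 tip -0.0114 sd [0.0002 0.0022 0.0032]
```

Call:
apply_moves([
  [0, -1, 0, 0, 0],
  [0, -0.8, 0, 0, 0],
])

```text
clock: 12.4
tcp_pos: [0.5817, 0.0616, 0.0901]
ee_rot: [0.002, 0.074, 0.997, 0.0]
wrist_force: [0.2, -1.3, -21.3]
grip_width: 0.269
```

```bash
python3 snap.py 17; python3 snap.py 18; python3 st.py
```

```text
{'clock': np.float64(12.45), 'tcp_pos': array([0.5806, 0.0565, 0.09  ]), 'ee_rot': array([ 7.000e-04,  7.370e-02,  9.973e-01, -3.200e-03]), 'wrist_force': array([ -2.8885, -14.0544, -13.8832]), 'torque': array([-1.4589,  0.6543, -0.3239]), 'grip_width': np.float64(0.2698)}
17 566 718 z 0.0256 pitch 0.0009 tip 0.0377 sd [0.0002 0.0022 0.003 ]
{'clock': np.float64(12.5), 'tcp_pos': array([0.5809, 0.0573, 0.0902]), 'ee_rot': array([ 8.000e-04,  7.450e-02,  9.972e-01, -2.700e-03]), 'wrist_force': array([  0.4568,  -3.2673, -21.0693]), 'torque': array([-0.501 ,  0.0018,  0.1585]), 'grip_width': np.float64(0.2689)}
18 532 636 z 0.0234 pitch 0.0020 tip -0.0149 sd [0.0002 0.0021 0.0029]
{'clock': np.float64(12.5), 'tcp_pos': array([0.5809, 0.0573, 0.0902]), 'ee_rot': array([ 8.000e-04,  7.450e-02,  9.972e-01, -2.700e-03]), 'wrist_force': array([  0.4568,  -3.2673, -21.0693]), 'torque': array([-0.501 ,  0.0018,  0.1585]), 'grip_width': np.float64(0.2689)}
```

Call:
apply_moves([
  [0, 0, 0.15, 0, 0],
  [0, 0, 0.15, 0, 0],
  [0, 0, 0.15, 0, 0],
  [0, 0, 0.13, 0, 0],
  [0, 0, 0.06, 0, 0],
  [0, 0, 0, 0, 0],
  [0, 0, 0, 0, 0],
])

```text
clock: 13.2
tcp_pos: [0.5815, 0.0592, 0.0845]
ee_rot: [0.004, 0.074, 0.997, -0.002]
wrist_force: [-16.7, -5.3, 37.7]
grip_width: 0.27
```

```bash
python3 st.py
```

```text
{'clock': np.float64(13.2), 'tcp_pos': array([0.5815, 0.0592, 0.0845]), 'ee_rot': array([ 0.0036,  0.0736,  0.9973, -0.0021]), 'wrist_force': array([-16.6769,  -5.3275,  37.6608]), 'torque': array([-0.9929,  3.1632, -0.0445]), 'grip_width': np.float64(0.27)}
```

Call:
apply_moves([
  [0, 0, -0.14, 0, 0],
  [0, 0, -0.14, 0, 0],
  [0, 0, -0.12, 0, 0],
  [0, 0, -0.1, 0, 0],
  [0, 0, -0.1, 0, 0],
  [0, 0, -0.04, 0, 0],
  [0, 0, 0, 0, 0],
  [0, 0, 0, 0, 0],
  [0, 1, 0, 0, 0],
])

```text
clock: 14.1
tcp_pos: [0.5837, 0.0814, 0.089]
ee_rot: [-0.001, 0.074, 0.997, -0.004]
wrist_force: [-0.0, -2.6, -20.0]
grip_width: 0.268
```

```bash
python3 snap.py 19; python3 snap.py 20; python3 st.py
```

```text
{'clock': np.float64(14.15), 'tcp_pos': array([0.5852, 0.0895, 0.0894]), 'ee_rot': array([7.000e-04, 7.540e-02, 9.972e-01, 2.100e-03]), 'wrist_force': array([ 5.6681, 14.5319, -8.9586]), 'torque': array([ 3.0119, -0.3581,  0.3566]), 'grip_width': np.float64(0.2731)}
19 385 547 z 0.0297 pitch -0.0526 tip -0.0532 sd [0.0003 0.0033 0.0045]
{'clock': np.float64(14.2), 'tcp_pos': array([0.5855, 0.0897, 0.0898]), 'ee_rot': array([0.0011, 0.0748, 0.9972, 0.0026]), 'wrist_force': array([  1.2203,   2.9051, -19.895 ]), 'torque': array([ 0.6679, -0.1338, -0.1048]), 'grip_width': np.float64(0.2691)}
20 531 627 z 0.0243 pitch -0.0021 tip 0.0213 sd [0.0002 0.0022 0.003 ]
{'clock': np.float64(14.2), 'tcp_pos': array([0.5855, 0.0897, 0.0898]), 'ee_rot': array([0.0011, 0.0748, 0.9972, 0.0026]), 'wrist_force': array([  1.2203,   2.9051, -19.895 ]), 'torque': array([ 0.6679, -0.1338, -0.1048]), 'grip_width': np.float64(0.2691)}
```

```bash
python3 pl.py 19 .5827 .0814 17 .581 .0616 7 .583 .0732 20 .5845 .0897
```

```text
19 498 651 z 0.0258 pitch -0.0002 tip -0.0448 sd [0.0002 0.0022 0.0033]
17 557 645 z 0.0253 pitch 0.0075 tip 0.0265 sd [0.0002 0.0022 0.0029]
7 576 718 z 0.0263 pitch 0.0008 tip 0.0752 sd [0.0002 0.0022 0.0029]
20 533 629 z 0.0243 pitch -0.0020 tip 0.0213 sd [0.0002 0.0022 0.003 ]
```

View pics/scene19.png

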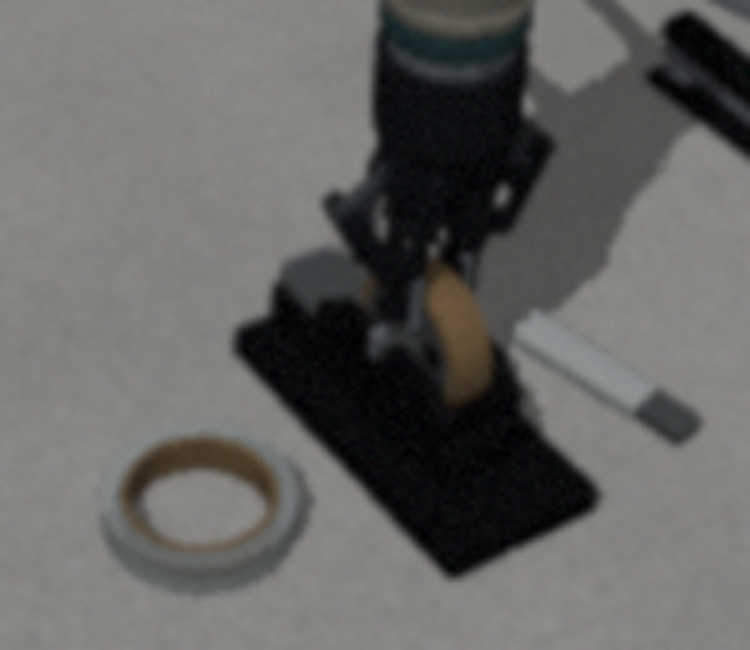

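Call:
apply_moves([
  [0, 0, 0.15, 0, 0],
  [0, 0, 0.15, 0, 0],
  [0, 0, 0.15, 0, 0],
  [0, 0, 0.13, 0, 0],
  [0, 0, 0.06, 0, 0],
  [0, 0, 0, 0, 0],
  [0, 0, 0, 0, 0],
])

```text
clock: 14.9
tcp_pos: [0.5859, 0.0894, 0.0846]
ee_rot: [0.004, 0.075, 0.997, 0.003]
wrist_force: [-14.0, 8.0, 37.2]
grip_width: 0.273
```

```bash
python3 st.py
```

```text
{'clock': np.float64(14.9), 'tcp_pos': array([0.5859, 0.0894, 0.0846]), 'ee_rot': array([0.0041, 0.0751, 0.9972, 0.0031]), 'wrist_force': array([-13.9653,   7.969 ,  37.1501]), 'torque': array([ 0.9406,  2.89  , -0.1322]), 'grip_width': np.float64(0.2733)}
```

Call:
apply_moves([
  [0, 0, -0.14, 0, 0],
  [0, 0, -0.14, 0, 0],
  [0, 0, -0.14, 0, 0],
  [0, 0, -0.12, 0, 0],
  [0, 0, -0.1, 0, 0],
  [0, 0.05, -0.06, 0, 0],
  [0, 0.12, 0, 0, 0],
  [0, 0.14, 0, 0, 0],
  [0, 0.14, 0, 0, 0],
  [0, 0.1, 0, 0, 0],
  [0, 0.05, 0, 0, 0],
  [0, 0, 0, 0, 0],
])

```text
clock: 16.1
tcp_pos: [0.5863, 0.1015, 0.0907]
ee_rot: [-0.0, 0.074, 0.997, 0.0]
wrist_force: [-0.3, -1.2, -24.2]
grip_width: 0.274
```

```bash
python3 snap.py 21
```

```text
{'clock': np.float64(16.15), 'tcp_pos': array([0.5863, 0.1013, 0.0907]), 'ee_rot': array([-1.000e-04,  7.440e-02,  9.972e-01,  2.000e-04]), 'wrist_force': array([ -0.1183,  -0.3495, -23.2304]), 'torque': array([ 0.16  , -0.0456, -0.0439]), 'grip_width': np.float64(0.2727)}
21 482 541 z 0.0289 pitch 0.0514 tip 0.0009 sd [0.0002 0.0021 0.0029]
```

Call:
apply_moves([
  [0, -0.9, 0, 0, 0],
  [0, -0.9, 0, 0, 0],
])

```text
clock: 16.35
tcp_pos: [0.5807, 0.0575, 0.0917]
ee_rot: [0.001, 0.074, 0.997, 0.001]
wrist_force: [0.1, -0.1, -22.3]
grip_width: 0.277
```

```bash
sed -i 's/^p,d=rob/s0=robot.sense(); p,d=rob/; s/^pl(k.*$/pl(k,s0["tcp_pos"][0]-.001,s0["tcp_pos"][1])/' snap.py; python3 st.py; python3 snap.py 22; python3 snap.py 23
```

```text
{'clock': np.float64(16.35), 'tcp_pos': array([0.5807, 0.0575, 0.0917]), 'ee_rot': array([1.300e-03, 7.400e-02, 9.973e-01, 9.000e-04]), 'wrist_force': array([  0.0927,  -0.136 , -22.3352]), 'torque': array([-0.1904, -0.0695, -0.0706]), 'grip_width': np.float64(0.2773)}
{'clock': np.float64(16.4), 'tcp_pos': array([0.5792, 0.0519, 0.0915]), 'ee_rot': array([ 1.000e-04,  7.370e-02,  9.973e-01, -2.800e-03]), 'wrist_force': array([ -2.6435,  -8.7971, -21.8287]), 'torque': array([-1.3787,  0.4578,  0.1789]), 'grip_width': np.float64(0.2731)}
22 582 669 z 0.0273 pitch -0.0017 tip 0.0812 sd [0.0002 0.0023 0.003 ]
{'clock': np.float64(16.45), 'tcp_pos': array([0.5798, 0.0521, 0.0918]), 'ee_rot': array([ 6.000e-04,  7.440e-02,  9.972e-01, -3.100e-03]), 'wrist_force': array([ -0.9344,  -6.1513, -21.3386]), 'torque': array([-6.524e-01,  8.150e-02, -2.000e-04]), 'grip_width': np.float64(0.266)}
23 530 627 z 0.0254 pitch 0.0109 tip -0.0015 sd [0.0002 0.0022 0.003 ]
```

Call:
apply_moves([
  [0, 0.04, 0.15, 0, 0],
  [0, 0, 0.15, 0, 0],
  [0, 0, 0.15, 0, 0],
  [0, 0, 0.15, 0, 0],
  [0, 0, 0.1, 0, 0],
  [0, 0, 0, 0, 0],
  [0, 0, 0, 0, 0],
])

```text
clock: 17.15
tcp_pos: [0.5807, 0.0548, 0.0844]
ee_rot: [0.004, 0.073, 0.997, -0.002]
wrist_force: [-16.4, -6.6, 36.5]
grip_width: 0.272
```

```bash
python3 snap.py 24
```

```text
{'clock': np.float64(17.2), 'tcp_pos': array([0.5807, 0.0548, 0.0844]), 'ee_rot': array([ 0.0035,  0.0734,  0.9973, -0.0024]), 'wrist_force': array([-15.8647,  -6.4818,  36.4617]), 'torque': array([-1.1175,  3.1312,  0.0766]), 'grip_width': np.float64(0.2738)}
24 528 709 z 0.0237 pitch -0.0062 tip 0.0012 sd [0.0002 0.002  0.0029]
```

View pics/scene24.png

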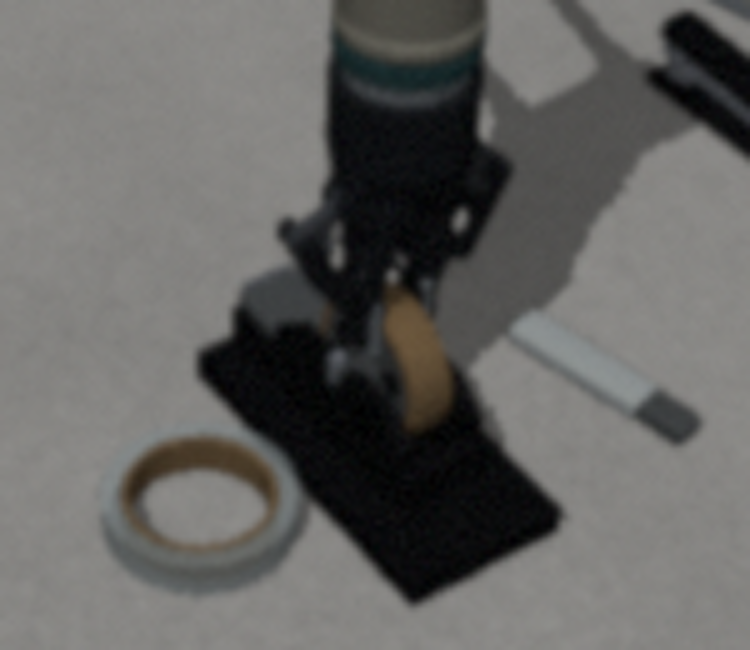

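The roll, at about (219, 311) in the full frame, hasn't moved, though the plinth is now close to it. The core is seated again. I repeat the first rock towards the left, away from the roll.

Call:
apply_moves([
  [0, 0, -0.14, 0, 0],
  [0, 0, -0.14, 0, 0],
  [0, 0, -0.14, 0, 0],
  [0, 0, -0.12, 0, 0],
  [0, 0, -0.1, 0, 0],
  [0, 0, -0.06, 0, 0],
  [0, 0, 0, 0, 0],
  [0, 0, 0, 0, 0],
  [0, 0, 0, 0, 0],
  [0, 0.9, 0, 0, 0],
  [0, 0.9, 0, 0, 0],
])

```text
clock: 18.3
tcp_pos: [0.5866, 0.1018, 0.0906]
ee_rot: [-0.0, 0.075, 0.997, -0.0]
wrist_force: [-0.4, 1.3, -22.0]
grip_width: 0.27
```

```bash
python3 st.py; python3 snap.py 25; python3 snap.py 26
```

```text
{'clock': np.float64(18.3), 'tcp_pos': array([0.5866, 0.1018, 0.0906]), 'ee_rot': array([-1.000e-04,  7.520e-02,  9.972e-01, -1.000e-04]), 'wrist_force': array([ -0.442 ,   1.3112, -21.9583]), 'torque': array([ 0.1265, -0.1337,  0.0041]), 'grip_width': np.float64(0.2701)}
{'clock': np.float64(18.35), 'tcp_pos': array([0.5882, 0.1069, 0.0911]), 'ee_rot': array([0.0014, 0.0749, 0.9972, 0.0032]), 'wrist_force': array([  2.8439,   8.0329, -19.8977]), 'torque': array([ 1.1538, -0.6258,  0.1688]), 'grip_width': np.float64(0.2697)}
25 470 591 z 0.0282 pitch 0.0409 tip 0.0047 sd [0.0002 0.0021 0.0032]
{'clock': np.float64(18.4), 'tcp_pos': array([0.5885, 0.1063, 0.0917]), 'ee_rot': array([0.0019, 0.0742, 0.9972, 0.003 ]), 'wrist_force': array([ -0.4396,   5.4532, -15.457 ]), 'torque': array([ 1.0029, -0.0146,  0.0277]), 'grip_width': np.float64(0.2702)}
26 505 590 z 0.0272 pitch 0.0179 tip 0.0409 sd [0.0002 0.0023 0.0031]
```

Call:
apply_moves([
  [0, 0, 0.15, 0, 0],
  [0, 0, 0.15, 0, 0],
  [0, 0, 0.15, 0, 0],
  [0, 0, 0.15, 0, 0],
  [0, 0, 0.1, 0, 0],
  [0, 0, 0, 0, 0],
  [0, 0, 0, 0, 0],
])

```text
clock: 19.1
tcp_pos: [0.5892, 0.1083, 0.0848]
ee_rot: [0.005, 0.075, 0.997, 0.006]
wrist_force: [-12.6, 14.4, 34.0]
grip_width: 0.272
```

```bash
python3 st.py
```

```text
{'clock': np.float64(19.1), 'tcp_pos': array([0.5892, 0.1083, 0.0848]), 'ee_rot': array([0.0051, 0.0754, 0.9971, 0.006 ]), 'wrist_force': array([-12.5996,  14.3748,  34.0302]), 'torque': array([2.3801, 2.5649, 0.1066]), 'grip_width': np.float64(0.2722)}
```

Call:
apply_moves([
  [0, 0, -0.14, 0, 0],
  [0, 0, -0.14, 0, 0],
  [0, 0, -0.14, 0, 0],
  [0, 0, -0.12, 0, 0],
  [0, 0, -0.1, 0, 0],
  [0, 0, -0.05, 0, 0],
  [0, 0, 0, 0, 0],
  [0, 0, 0, 0, 0],
  [0, 0, 0, 0, 0],
  [0, -0.9, 0, 0, 0],
  [0, -0.9, 0, 0, 0],
])

```text
clock: 20.2
tcp_pos: [0.5812, 0.0586, 0.0914]
ee_rot: [0.002, 0.074, 0.997, 0.001]
wrist_force: [0.8, 0.1, -21.1]
grip_width: 0.269
```

```bash
python3 st.py; python3 snap.py 27; python3 snap.py 28
```

```text
{'clock': np.float64(20.2), 'tcp_pos': array([0.5812, 0.0586, 0.0914]), 'ee_rot': array([0.0015, 0.074 , 0.9973, 0.001 ]), 'wrist_force': array([  0.7553,   0.1419, -21.1121]), 'torque': array([-0.1744, -0.0595, -0.0769]), 'grip_width': np.float64(0.2689)}
{'clock': np.float64(20.25), 'tcp_pos': array([0.5796, 0.053 , 0.0911]), 'ee_rot': array([ 3.000e-04,  7.360e-02,  9.973e-01, -2.800e-03]), 'wrist_force': array([ -2.6871,  -8.3429, -23.2995]), 'torque': array([-1.4021,  0.3947,  0.1998]), 'grip_width': np.float64(0.2712)}
27 565 658 z 0.0267 pitch 0.0080 tip 0.0653 sd [0.0002 0.0022 0.0028]
{'clock': np.float64(20.3), 'tcp_pos': array([0.5801, 0.0531, 0.0914]), 'ee_rot': array([ 7.000e-04,  7.440e-02,  9.972e-01, -3.000e-03]), 'wrist_force': array([ -0.3597,  -4.2689, -21.0762]), 'torque': array([-0.6007,  0.0282,  0.0329]), 'grip_width': np.float64(0.273)}
28 539 627 z 0.0254 pitch 0.0067 tip -0.0073 sd [0.0002 0.0021 0.0029]
```

Call:
apply_moves([
  [0, 0, -0.06, 0, 0],
  [0, 0, -0.06, 0, 0],
  [0, 0.03, -0.05, 0, 0],
  [0, 0.07, 0, 0, 0],
  [0, 0.11, 0, 0, 0],
  [0, 0.15, 0, 0, 0],
  [0, 0.18, 0, 0, 0],
  [0, 0.2, 0, 0, 0],
  [0, 0.2, 0, 0, 0],
  [0, 0.2, 0, 0, 0],
  [0, 0.2, 0, 0, 0],
  [0, 0.2, 0, 0, 0],
  [0, 0.16, 0, 0, 0],
  [0, 0.12, 0, 0, 0],
  [0, 0.08, 0, 0, 0],
  [0, 0.04, 0, 0, 0],
  [0, 0, 0, 0, 0],
])

```text
clock: 22.0
tcp_pos: [0.587, 0.1056, 0.0948]
ee_rot: [0.0, 0.075, 0.997, 0.0]
wrist_force: [-1.1, -0.7, -23.1]
grip_width: 0.266
```

```bash
python3 st.py; python3 snap.py 29
```

```text
{'clock': np.float64(22.0), 'tcp_pos': array([0.587 , 0.1056, 0.0948]), 'ee_rot': array([0.000e+00, 7.450e-02, 9.972e-01, 2.000e-04]), 'wrist_force': array([ -1.0626,  -0.6689, -23.0708]), 'torque': array([-0.012 , -0.0477,  0.0543]), 'grip_width': np.float64(0.2665)}
{'clock': np.float64(22.05), 'tcp_pos': array([0.587 , 0.1056, 0.0948]), 'ee_rot': array([1.000e-04, 7.460e-02, 9.972e-01, 2.000e-04]), 'wrist_force': array([  0.4864,   0.3132, -23.0612]), 'torque': array([ 0.0025, -0.0835, -0.0072]), 'grip_width': np.float64(0.2666)}
29 489 556 z 0.0272 pitch 0.0264 tip 0.0023 sd [0.0002 0.0023 0.0033]
```

Call:
apply_moves([
  [0, 0, -0.04, 0, 0],
  [0, 0, -0.02, 0, 0],
  [0, 0, 0, 0, 0],
  [0, -0.9, 0, 0, 0],
  [0, -0.9, 0, 0, 0],
])

```text
clock: 22.55
tcp_pos: [0.5825, 0.0627, 0.0979]
ee_rot: [0.003, 0.074, 0.997, 0.002]
wrist_force: [0.6, -0.6, -20.5]
grip_width: 0.27
```

```bash
python3 st.py; python3 snap.py 30; python3 snap.py 31
```

```text
{'clock': np.float64(22.55), 'tcp_pos': array([0.5825, 0.0627, 0.0979]), 'ee_rot': array([0.0026, 0.0743, 0.9972, 0.0018]), 'wrist_force': array([  0.5756,  -0.5555, -20.5357]), 'torque': array([-0.0262, -0.1912, -0.0601]), 'grip_width': np.float64(0.2701)}
{'clock': np.float64(22.6), 'tcp_pos': array([0.5807, 0.0569, 0.0975]), 'ee_rot': array([ 0.001 ,  0.0738,  0.9973, -0.0023]), 'wrist_force': array([ -3.1715,  -8.035 , -21.9887]), 'torque': array([-1.2796,  0.4895,  0.1614]), 'grip_width': np.float64(0.2703)}
30 584 670 z 0.0270 pitch -0.0035 tip 0.0788 sd [0.0002 0.0021 0.0028]
{'clock': np.float64(22.65), 'tcp_pos': array([0.5812, 0.0574, 0.0981]), 'ee_rot': array([ 0.0015,  0.0747,  0.9972, -0.0022]), 'wrist_force': array([  0.0968,  -5.6443, -13.6408]), 'torque': array([-1.1411,  0.3629, -0.2471]), 'grip_width': np.float64(0.2676)}
31 520 627 z 0.0247 pitch 0.0062 tip -0.0033 sd [0.0002 0.0021 0.003 ]
```

Call:
apply_moves([
  [0, 0.05, 0.1, 0, 0],
  [0, 0.03, 0, 0, 0],
  [0, 0, 0, 0, 0],
])

```text
clock: 22.95
tcp_pos: [0.5818, 0.0585, 0.0981]
ee_rot: [0.002, 0.074, 0.997, -0.004]
wrist_force: [-4.5, -10.6, -2.0]
grip_width: 0.273
```

```bash
python3 st.py; python3 snap.py 32
```

```text
{'clock': np.float64(22.95), 'tcp_pos': array([0.5818, 0.0585, 0.0981]), 'ee_rot': array([ 0.0023,  0.0736,  0.9973, -0.004 ]), 'wrist_force': array([ -4.465 , -10.5803,  -2.0225]), 'torque': array([-2.0409,  1.0746, -0.1328]), 'grip_width': np.float64(0.2734)}
{'clock': np.float64(23.0), 'tcp_pos': array([0.5818, 0.0585, 0.0981]), 'ee_rot': array([ 0.0023,  0.0736,  0.9973, -0.004 ]), 'wrist_force': array([-3.9678, -9.8369, -1.8788]), 'torque': array([-2.0916,  1.0206, -0.1583]), 'grip_width': np.float64(0.2686)}
32 521 715 z 0.0233 pitch -0.0011 tip -0.0038 sd [0.0002 0.0022 0.0032]
```

Call:
apply_moves([
  [0, -0.13, 0, 0, 0],
  [0, 0, 0, 0, 0],
  [0, 0, -0.8, 0, 0],
  [0, 0, 0, 0, 0],
  [0, 0, 0, 0, 0],
])

```text
clock: 23.5
tcp_pos: [0.5841, 0.0581, 0.1184]
ee_rot: [0.006, 0.074, 0.997, -0.001]
wrist_force: [-1.0, -5.5, 2.4]
grip_width: 0.269
```

```bash
python3 st.py; python3 snap.py 33; python3 look.py 34
```

```text
{'clock': np.float64(23.5), 'tcp_pos': array([0.5841, 0.0581, 0.1184]), 'ee_rot': array([ 0.0055,  0.074 ,  0.9972, -0.0012]), 'wrist_force': array([-0.9935, -5.5355,  2.3585]), 'torque': array([-1.0092,  0.1755,  0.0092]), 'grip_width': np.float64(0.2687)}
{'clock': np.float64(23.55), 'tcp_pos': array([0.5841, 0.0581, 0.1183]), 'ee_rot': array([ 0.0055,  0.0741,  0.9972, -0.0012]), 'wrist_force': array([ 0.262 , -5.6853,  1.7798]), 'torque': array([-1.0292,  0.138 , -0.0277]), 'grip_width': np.float64(0.2717)}
33 559 747 z 0.0238 pitch -0.0102 tip -0.0017 sd [0.0002 0.0021 0.0032]
{'clock': np.float64(23.65), 'tcp_pos': array([0.5841, 0.0581, 0.1181]), 'wrist_force': array([-0.9624, -5.4106,  2.0095]), 'torque': array([-1.0099,  0.1837, -0.0359]), 'grip_width': np.float64(0.2721)}
```

View pics/scene33.png

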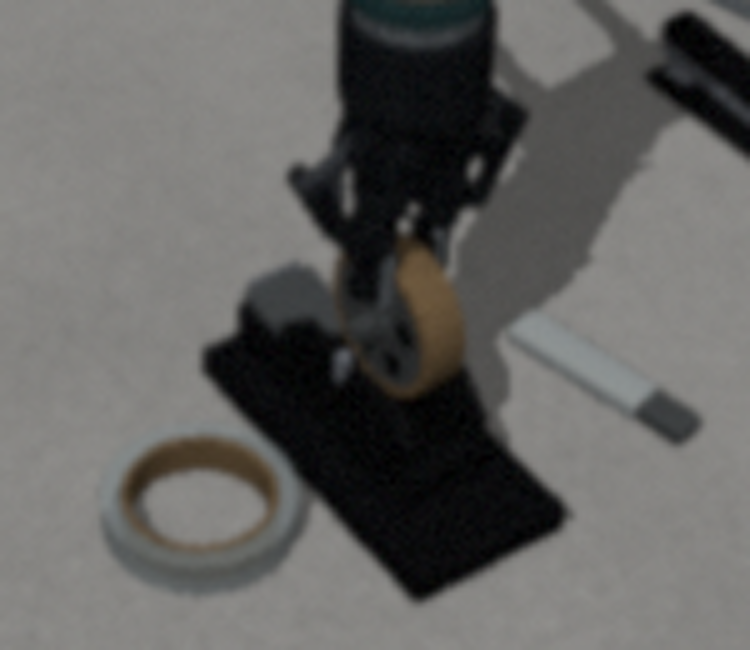

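View pics/top34.png

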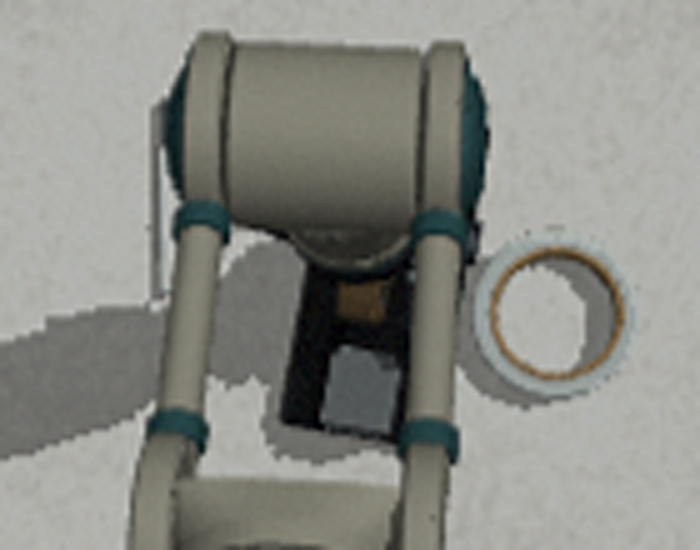

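Call:
apply_moves([
  [0, -0.1, 0, 0, 0],
  [0, -0.08, 0, 0, 0],
  [0, 0, 0, 0, 0],
  [0, 0, 0, 0, 0],
])

```text
clock: 24.05
tcp_pos: [0.58, 0.0556, 0.1142]
ee_rot: [0.001, 0.074, 0.997, 0.0]
wrist_force: [0.3, -0.3, -1.0]
grip_width: 0.269
```

```bash
python3 st.py
```

```text
{'clock': np.float64(24.05), 'tcp_pos': array([0.58  , 0.0556, 0.1142]), 'ee_rot': array([6.000e-04, 7.450e-02, 9.972e-01, 4.000e-04]), 'wrist_force': array([ 0.2629, -0.2851, -1.0154]), 'torque': array([0.0095, 0.0133, 0.007 ]), 'grip_width': np.float64(0.2687)}
```

Call:
apply_moves([
  [0, -0.08, 0, 0, 0],
  [0, 0, 0, 0, 0],
  [0, 0, 0, 0, 0],
  [0, 0, 0, 0, 0],
  [0, 0, 0, 0, 0],
])

```text
clock: 24.55
tcp_pos: [0.5792, 0.0533, 0.1137]
ee_rot: [-0.0, 0.074, 0.997, 0.0]
wrist_force: [-1.0, -0.4, -1.6]
grip_width: 0.272
```

```bash
python3 snap.py 35; python3 look.py 36
python3 - <<'E'
from h import *
for n in ['scene','top']:
  for l in ['dispenser','slots','hub','fresh_roll','marker']:
    print(n,l,[(q['pixel'],round(q['confidence'],2)) for q in robot.pinpoint(n,l)[:1]])
E
python3 st.py
```

```text
{'clock': np.float64(24.6), 'tcp_pos': array([0.5792, 0.0533, 0.1138]), 'ee_rot': array([-0.    ,  0.0744,  0.9972,  0.    ]), 'wrist_force': array([-0.1385,  0.145 , -1.0469]), 'torque': array([-0.0233,  0.0022,  0.0009]), 'grip_width': np.float64(0.2714)}
35 536 634 z 0.0233 pitch 0.0002 tip -0.0011 sd [0.0002 0.0021 0.0028]
{'clock': np.float64(24.7), 'tcp_pos': array([0.5792, 0.0533, 0.1138]), 'wrist_force': array([-0.5   ,  0.2882, -0.6401]), 'torque': array([ 0.0428, -0.049 , -0.0234]), 'grip_width': np.float64(0.2713)}
scene dispenser [([208.6, 343.0], 0.84)]
scene slots [([186.3, 346.7], 0.69)]
scene hub [([183.4, 344.7], 0.65)]
scene fresh_roll [([179.5, 353.8], 0.65)]
scene marker [([195.4, 386.9], 0.84)]
top dispenser [([188.3, 297.1], 0.66)]
top slots [([187.7, 297.5], 0.8)]
top hub [([184.3, 298.8], 0.54)]
top fresh_roll [([196.2, 331.6], 0.62)]
top marker [([211.4, 455.6], 0.56)]
{'clock': np.float64(25.2), 'tcp_pos': array([0.5792, 0.0533, 0.1138]), 'ee_rot': array([0.    , 0.0744, 0.9972, 0.    ]), 'wrist_force': array([ 0.1616, -0.4341, -0.9005]), 'torque': array([ 0.0223, -0.0261, -0.0072]), 'grip_width': np.float64(0.2753)}
```

View pics/scene35.png

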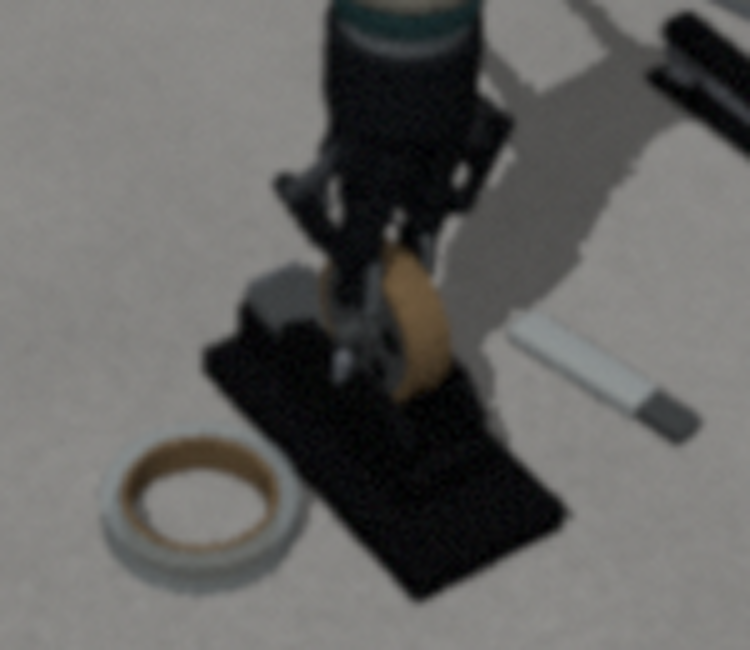

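```bash
python3 -c "
from station import robot
print(robot.sign_off())"
```

```text
the job is handed in; nothing more can be done
None
```

The empty core is out of the dispenser and held level in the gripper, about 19 mm above its slots. I handed the job in at about 25 s; sign-off reports no verdict.

**How it was rocked:** The moves offer no way to tilt the gripper, and slow sideways pushes only slid the dispenser. So I pinched the core at 100 N and raised the dispenser a few millimetres with it. Quick sideways moves along the axle then rocked the core against the dispenser's own weight. This is not the standing-still rocking you described: the dispenser tilted up to about 0.08 rad. Its centre rose to about 8 mm once, against the 10 mm limit. Between tries I pressed the core back into its slots.

| Check | Reading |
|---|---|
| First rock | 0.07–0.08 rad, low axle end 1–2 mm up its slot (limit 2 mm) |
| Second rock | 0.08 rad, axle ends at about -3 mm and +0.5 mm relative to the cheek tops |
| Force at the end | about 1 N, the core's own weight, with no sideways load, so it is not touching the cheeks |
| Dispenser at the end | flat (tilt under 0.003 rad), about 15 mm from where it started |
| Other things | the roll and marker show no movement in the pictures |

**Uncertain or disagreeing:**
- **First rock:** I saw it only in single pictures at the end of each move, so I inferred that it held for 0.05 s. The low end's height was also close to its limit.
- **Missed try:** One repeat of the first rock, towards the left, gave no usable tilt during the move.
- **Final detections:** The network put the roll (scene picture) and the marker (top picture) in wrong places. I went by the pictures instead.
- **Roll clearance:** The plinth ended close to the roll.
- **Stapler and eraser:** I did not re-measure these at the end; the arm did not go near them at desk height.

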